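# Point-and-check before an assay

## Task

Do the point-and-check before an assay: with the fingertips, point straight down at the cap of the small brown bottle with the white cap, then at the middle of the mouth of the grey cup for used pipette tips, each time holding the fingertips just above it (within 5 cm, without contact) for two full seconds. Then press the green button fully down to confirm, and let it come back up. Touch neither the bottles, the cup nor the swab tub at any time, and do not bring the fingertips down close over the red-capped bottle or the swab tub, which are not part of the check.

Things in the scene. Friction and masses are not known exactly. Their poses are not given: they have to be found in the camera images.
- brown_bottle_cap (a point): Centre of the top of the white cap (22 mm wide) of the small brown reagent bottle with a green-banded label; the bottle is 34 mm wide, 60 mm tall and stands upright on the bench, this point 60 mm above the bench. z axis up. First thing to point at.
- tip_cup_rim (a point): Centre of the open mouth, at rim height, of the plain light grey cup that holds used yellow pipette tips; 67 mm wide at the rim, 78 mm tall, upright on the bench, this point 78 mm above the bench. z axis up. Second thing to point at.
- ack_top (a point): Centre of the top face of the round green push button, 32 mm wide, in a small round grey housing (48 mm wide, 12 mm high) fixed to the bench; this point is 22 mm above the bench when released. It is pressed straight down (world -z).
- ack (a joint): Travel of the green push button in m: 0 released, 0.006 fully down; a spring brings it back; fully down takes about 5 N.
- red_cap_bottle_cap (a point): Centre of the top of the red cap of the small white reagent bottle, 34 mm wide, 62 mm tall, upright; this point 62 mm above the bench. A lookalike, not to be pointed at or touched.
- swab_tub_rim (a point): Centre of the top of the clear round tub of blue-stemmed cotton swabs with a white rim, 77 mm wide, 80 mm tall, upright; this point 80 mm above the bench. A lookalike of the cup, not to be pointed at or touched.

How it is judged:
By the outcome, as a careful person would: the job done as asked, in the order asked, and still so for the second after the job is handed in, with the robot touching nothing.
It also fails if it takes over 58 s, if anything falls off the work surface, if the arm or the gripper's body presses on something with over 40 N, if the wrist force passes 120 N, or if a joint passes its speed limit or range.

## Robot

A 7-joint arm with a two-finger parallel gripper is mounted at the origin on a cart in front of the work surface, level with it; the furniture and walls round the work are solid. World frame = base frame: x ahead of the robot, y to its left, z up, the work surface at z = 0. Lengths are in m, angles in rad, forces in N, time in s.
With the tool pointing down it reaches from about 0.425 to 0.875 m from the base axis. Payload 8.4 kg.
Tool frame: the origin (TCP) lies on the centre line of the jaws, within the pads' length; the fingertips stand 25 mm ahead of it and the grasp point (between the pads) lies 6 mm ahead of it (r.tips_ahead is the distance from the TCP to the fingertips, in m); x points along the fingers, y is the direction in which the jaws open and shut, and the axes are right-handed (so a half turn about x gives the same grasp; the last joint's range is limited). The gripper opens to 87 mm and grips with 3 to 60 N. Pads are 19 mm wide; open, the fingers measure 117 mm over their backs; the gripper's body (75 mm by 190 mm) begins 51 mm behind the grasp point.
Start: joints at [-1.201, 0.333, 0.04, 1.465, -0.013, 1.343, -0.059], TCP at [0.294, 0.58, 0.248] pointing down, gripper open.
Joint ranges: [-2.58, 2.58], [-0.38, 2.09], [-1.3, 1.39], [0.25, 2.4], [-1.5, 4.64], [0.08, 2.09], [-2.65, 2.65]. Speed limits (rad/s): [2.22, 2.22, 2.79, 2.79, 3.14, 3.14, 3.14].

## Interface

Orientations are given as a unit quaternion [x, y, z, w].
In Python, from plant import monitor, optics, r gives the robot as it stands.
- The arm moves only by the shell command python3 -m crank 'ROWS'. ROWS is JSON, one flat list of numbers, 5 for each row, row after row: the shift along the world's x, y, z in m, then the turn about the world's z in degrees, then the closure in counts, from 0 (fully open) to 255 (shut). In form: [x, y, z, roll, hand, x, y, z, roll, hand, ...]. A call has 1 to 5 rows; each row shifts and turns the pose as measured when the row begins; what a row does not reach is not made up. A row lasts 1/12 s, in which the tool goes at most 41.7 mm and 7.16 degrees, less where a joint would pass 70% of its speed; a pose out of reach is approached as far as the arm can. A call with a gripper value outside its range is refused whole. The fingers move at their own pace and stop on an object; the grip force is fixed at half the most. Time passes only in rows, so rows that do not move let the fingers close. It gives the time, the measured TCP pose, the force and the opening at its end, in the units of the state.
- monitor.get_obs(): the state, without advancing time (a new reading comes with each control period).
- optics.grab_frame(name): name is "side" or "top" or "wrist"; returns (picture, depth): 420x560x3 uint8, blue, green, red; 420x560 float32, m along the optical axis (not along the pixel's ray), 0 where there is no reading.
- optics.get_calibration(name): a dict with "vertical_fov" (degrees; the focal length in pixels is half the picture's height over the tangent of half this angle, whatever the lens; pixels are square), "cx", "cy" (the principal point, pixels), "rvec" (rotation vector, rad) and "tvec" (3), from world to camera coordinates, as OpenCV has them; the wrist camera has in their place "T_tool_cam" (4x4, takes a point from camera to tool coordinates, whose origin is the TCP and whose axes are the tool frame's). Camera axes: x right, y down, z forward; pixel columns grow to the right and rows downward; lengths in m; the calibration is good to about 2 mm. The wrist camera is an equidistant fisheye: a pixel r from the principal point sees the ray r / f radians off the axis. A picture is of the moment at which its call begins: read the wrist's pose just before it. get_calibration takes no time and is no camera call.
- r.hand_in(): hands the job in, once; it reports no verdict.
The state is a dict: "time": time; "qpos": joint angles; "joint_vel": joint speeds; "tau": joint torques, N m; "tool_pos": TCP position; "orientation": TCP orientation; "force": force on the tool from outside, world axes, zero at the start; "wrist_torque": the same for the moment, N m; "opening": finger opening in m.
Only numpy, scipy, OpenCV 4.12 (cv2) and the standard library are available. Lean on these libraries where they do the work, as an engineer would, in place of code of your own. Each camera call takes 0.05 s, during which the arm holds its last target.

## Working session

There is one attempt and no reset: what is moved stays moved. The work goes in short steps, Python scripts to look and compute and a shell command to move; the robot and the scene stay as the last step left them, time stands still between calls to the robot, and variables do not carry over. Pictures are saved under pics/ and viewed, and the job is handed in when it is done.

```bash
mkdir -p pics; ls
python3 - <<'E'
from plant import monitor, optics, r
import cv2
o=monitor.get_obs(); print(o)
print(r.tips_ahead)
for n in("side","top","wrist"):
    p,d=optics.grab_frame(n); cv2.imwrite(f"pics/{n}0.png",p)
    import numpy as np; np.save(f"pics/{n}0d.npy",d)
    print(n,optics.get_calibration(n))
E
```

```text
pics
{'time': 0.0, 'qpos': array([-1.2011697 ,  0.33392504,  0.0398527 ,  1.46623414, -0.01340311,
        1.34327738, -0.05846997]), 'joint_vel': array([ 0.00055678, -0.00068897,  0.00068829, -0.00029359,  0.0001664 ,
       -0.0004279 , -0.00086276]), 'tau': array([ 2.73160304e-04, -6.56355929e+01,  1.33531183e+00, -4.03804564e+01,
       -5.98665420e-02,  4.48170374e-02,  1.30484732e-04]), 'tool_pos': array([0.29352255, 0.57949728, 0.24666797]), 'orientation': array([ 0.16368044,  0.68786602, -0.16477985,  0.68767482]), 'force': array([-0.19072153, -0.16608479, -0.0128884 ]), 'wrist_torque': array([-0.00194451, -0.01160841, -0.02233762]), 'opening': 0.08692328781828168}
0.025
side {'vertical_fov': 47.159974645309354, 'cx': 279.87478350780464, 'cy': 202.411037091922, 'rvec': array([ 1.67839095, -1.23373368,  0.81542105]), 'tvec': array([-0.14963661,  0.25916472,  0.95334804])}
top {'vertical_fov': 55.80381654178944, 'cx': 287.78919390719597, 'cy': 205.52718031641794, 'rvec': array([ 2.09942893, -2.14957277,  0.20980945]), 'tvec': array([0.02339453, 0.51257286, 0.89203123])}
wrist {'vertical_fov': 65.70646984690485, 'cx': 284.71594259924996, 'cy': 212.6762014649847, 'T_tool_cam': array([[-3.67806524e-04, -2.76732398e-01,  9.60946952e-01,
        -1.37312190e-01],
       [ 9.99999930e-01, -3.54080669e-05,  3.72557443e-04,
         1.09522500e-03],
       [-6.90734408e-05,  9.60947022e-01,  2.76732392e-01,
        -7.62145422e-02],
       [ 0.00000000e+00,  0.00000000e+00,  0.00000000e+00,
         1.00000000e+00]])}
```

View pics/top0.png

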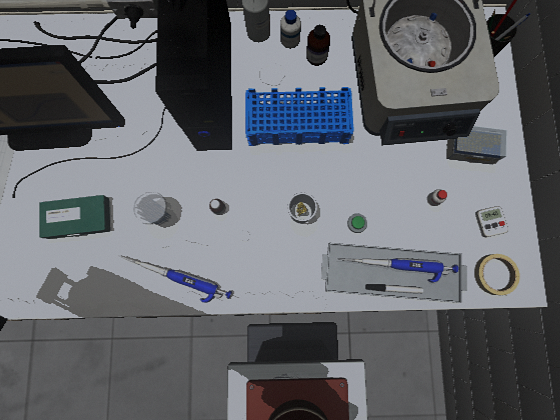

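View pics/side0.png

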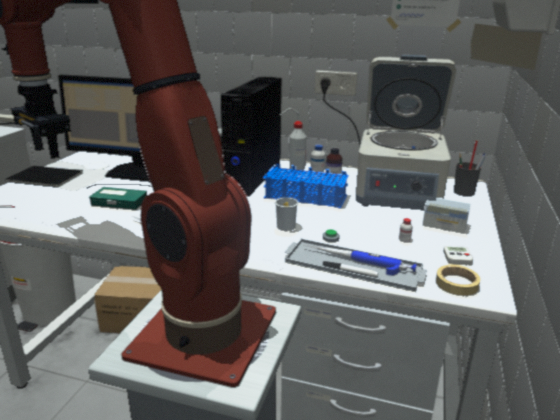

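View pics/wrist0.png

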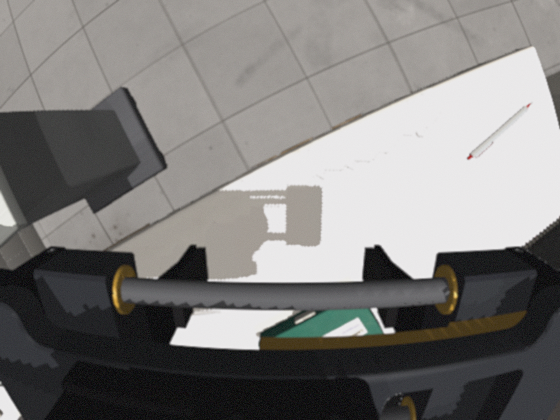

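The top view shows, left to right: swab tub ~(152,209), brown bottle ~(218,206), grey cup with yellow tips ~(303,208), green button ~(357,223) and the red-cap bottle ~(438,197). The side view confirms the cup at (287,213), button (331,235) and red cap (406,228). In the side view the arm hides the brown bottle and the tub. Next I'll zoom in and measure.

```bash
cat > h.py <<'E'
import numpy as np, cv2
from plant import monitor, optics, r
def K(c,h=420):
    f=h/2/np.tan(np.radians(c["vertical_fov"]/2)); return f
def cast(name,u,v,z):
    c=optics.get_calibration(name); f=K(c)
    R,_=cv2.Rodrigues(c["rvec"]); C=-R.T@c["tvec"]
    d=R.T@np.array([(u-c["cx"])/f,(v-c["cy"])/f,1]); s=(z-C[2])/d[2]
    return C+s*d
def proj(name,P):
    c=optics.get_calibration(name); f=K(c); R,_=cv2.Rodrigues(c["rvec"])
    q=R@np.asarray(P)+c["tvec"]; return np.array([f*q[0]/q[2]+c["cx"],f*q[1]/q[2]+c["cy"],q[2]])
E
python3 - <<'E'
from h import *
p=cv2.imread("pics/top0.png"); d=np.load("pics/top0d.npy")
cv2.imwrite("pics/top0z.png",cv2.resize(p[170:245,130:280],None,fx=5,fy=5,interpolation=cv2.INTER_CUBIC))
cv2.imwrite("pics/top0z2.png",cv2.resize(p[170:245,280:460],None,fx=4.4,fy=4.4,interpolation=cv2.INTER_CUBIC))
for n in("top","side"):
    c=optics.get_calibration(n);R,_=cv2.Rodrigues(c["rvec"]);print(n,-R.T@c["tvec"])
for n,u,v,z in [("brown",216,204,.06),("cup",303,206,.078),("btn",357,223,.022),("red",441,196,.062),("tub",150,208,.08)]:
    P=cast("top",u,v,z); print(n,P.round(3),d[v-2:v+3,u-2:u+3].mean().round(3),proj("top",P)[2].round(3),"side",proj("side",P).round(0),np.hypot(*P[:2]).round(3))
E
```

```text
top [0.33524348 0.01971033 0.97273905]
side [-0.69217991 -0.36271681  0.62269851]
brown [0.518 0.18  0.06 ] 0.929 0.929 side [223. 197.   1.] 0.549
cup [ 0.505 -0.023  0.078] 0.944 0.911 side [287. 201.   1.] 0.506
btn [ 0.471 -0.156  0.022] 0.962 0.961 side [330. 231.   1.] 0.496
red [ 0.525 -0.35   0.062] 0.934 0.933 side [406. 219.   1.] 0.631
tub [0.509 0.327 0.08 ] 0.905 0.907 side [176. 186.   1.] 0.604
```

```bash
sleep 0
```

```text
(no output)
```

View pics/top0z.png

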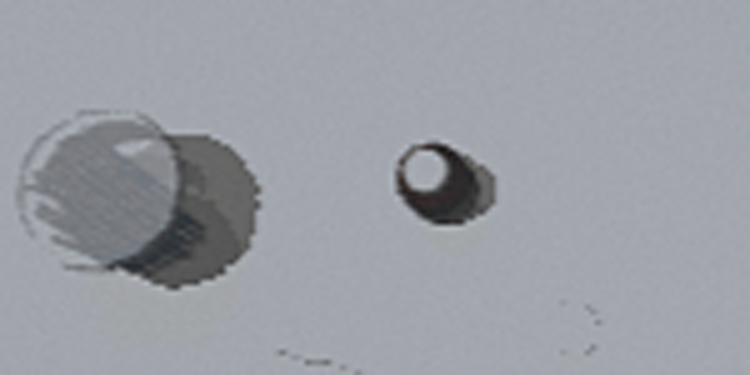

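View pics/top0z2.png

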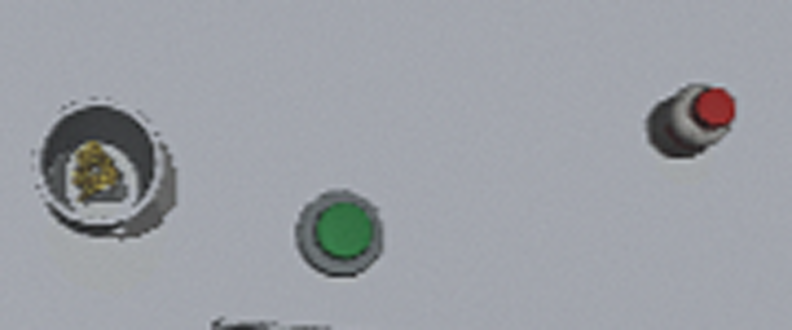

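Zoomed in: the white cap is at crop (428,170), so about (215,204) in the top image. The cup rim centres on crop (99,163), about (302,207). The green disc is at about (358,222). I'll refine these with masks.

Run:
```python
from h import *
p=cv2.imread("pics/top0.png"); d=np.load("pics/top0d.npy"); s=cv2.imread("pics/side0.png")
hsv=cv2.cvtColor(p,cv2.COLOR_BGR2HSV)
def big(m,box):
    x0,y0,x1,y1=box; k=np.zeros(m.shape,np.uint8); k[y0:y1,x0:x1]=m[y0:y1,x0:x1]*255
    n,l,st,c=cv2.connectedComponentsWithStats(k); 
    return [(st[i].tolist(),c[i].round(2)) for i in range(1,n) if st[i,4]>15]
# white cap: bright, within dark ring
print(p[196:212,208:224].min(2))
g=(hsv[...,0]>50)&(hsv[...,0]<80)&(hsv[...,1]>100); G=big(g,(340,205,375,240));print("green",G, cast("top",*G[0][1],.022))
m=(d>0)&(d<.930)&(d>.85); C=big(m,(280,185,330,230)); print("cup rim by depth",C)
w=(p.min(2)>110)
print(big(w,(211,198,221,210)))
# cup: depth-based points above the bench at rim height
c=optics.get_calibration("top"); f=K(c);R,_=cv2.Rodrigues(c["rvec"]);O=-R.T@c["tvec"]
vv,uu=np.mgrid[180:232,278:330]; z=d[180:232,278:330]
P=np.stack([(uu-c["cx"])/f*z,(vv-c["cy"])/f*z,z],-1)@R+O
k=(P[...,2]>.070)&(P[...,2]<.09)&(z>0)
pts=np.stack([uu[k],vv[k]],-1).astype(np.float32); print(len(pts))
(cx,cy),rad=cv2.minEnclosingCircle(pts); e=cv2.fitEllipse(cv2.convexHull(pts)); print(cx,cy,rad,e, 2*rad/f*.911)
print("cup",cast("top",cx,cy,.078),cast("top",*e[0],.078))
# cap by depth
vv,uu=np.mgrid[190:220,200:235]; z=d[190:220,200:235]
P=np.stack([(uu-c["cx"])/f*z,(vv-c["cy"])/f*z,z],-1)@R+O
k=(P[...,2]>.052)&(P[...,2]<.07)&(z>0); print("cap",k.sum(),uu[k].mean(),vv[k].mean(),cast("top",uu[k].mean(),vv[k].mean(),.06))
# side green
h2=cv2.cvtColor(s,cv2.COLOR_BGR2HSV); g=(h2[...,0]>50)&(h2[...,0]<80)&(h2[...,1]>100)
G=big(g,(315,220,350,245));print(G,[cast("side",*q[1],.022) for q in G])
cv2.imwrite("pics/side0z.png",cv2.resize(s[185:245,260:420],None,fx=5,fy=5,interpolation=cv2.INTER_CUBIC))
```

```text
[[164 164 162 161 164 163 161 162 165 162 163 163 161 161 163 160]
 [161 163 161 164 162 163 164 165 166 167 167 164 163 164 161 163]
 [162 163 163 163 164 166 169 138 126 124 159 171 168 163 161 163]
 [162 163 167 168 108 101  73  43  36  34  35  74 156 170 168 165]
 [161 166 168 112 101 155 169 168 153  84  35  33  37 107 158 167]
 [164 166 112 101 152 166 166 165 167 170 107  41  35  38  89  98]
 [167 136  65 143 166 163 163 163 163 168 154  81  38  37  44  90]
 [165 139 112 153 164 165 161 162 162 163 163 100  46  42  39  54]
 [166  97  91 156 167 163 163 163 162 165 162 102  49  41  42  38]
 [168  96  59 151 167 163 165 164 166 168 147  75  40  43  42  41]
 [169  96  35 117 161 166 165 162 167 159 105  61  46  42  44  41]
 [167 117  51  55 134 161 169 167 160 109  60  42  41  44  42  44]
 [168 112  49  38  44  61  86  83  68  58  49  43  42  43  42  42]
 [164 169 118  51  39  38  42  41  44  41  44  42  40  43  42  48]
 [164 168 145  71  36  41  43  43  47  43  40  42  42  41  48  55]
 [162 164 167 142  70  37  39  43  43  43  41  43  42  50  57  56]]
green [([352, 216, 12, 13, 121], array([357.71, 221.92]))] [ 0.47376583 -0.15742557  0.022     ]
cup rim by depth [([288, 193, 29, 28, 197], array([302.27, 204.61])), ([297, 202, 7, 7, 30], array([300.03, 204.77]))]
[([211, 198, 10, 10, 67], array([214.54, 202.58]))]
171
301.7361145019531 206.4768524169922 14.477436065673828 ((301.69866943359375, 206.4971160888672), (28.436363220214844, 28.922761917114258), 104.69861602783203) 0.06651189467936987
cup [ 0.50441035 -0.02041516  0.078     ] [ 0.50436499 -0.02032771  0.078     ]
cap 69 214.43478260869566 203.7826086956522 [0.51898114 0.18317498 0.06      ]
[([326, 230, 10, 6, 51], array([330.57, 232.37]))] [array([ 0.46350238, -0.15854222,  0.022     ])]
```

```bash
sleep 1
```

```text
(no output)
```

View pics/side0z.png

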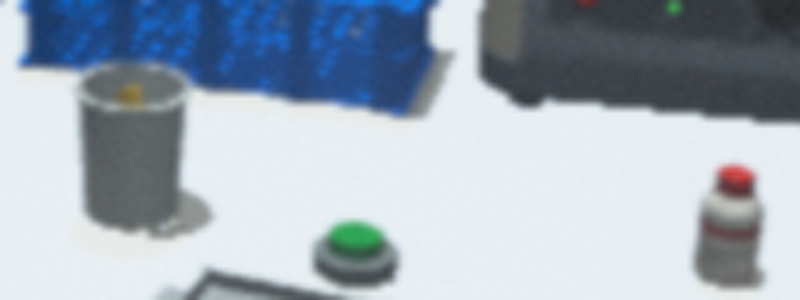

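Run:
```python
from h import *
from scipy.spatial.transform import Rotation as R
o=monitor.get_obs(); print(R.from_quat(o["orientation"]).as_matrix().round(3)); print(np.array([.519,.182,.247])-o["tool_pos"])
p,d=(cv2.imread("pics/top0.png"),np.load("pics/top0d.npy"))
for u,v in[(300,140),(300,100),(370,125),(345,265),(440,265),(405,266)]: print(u,v,cast("top",u,v,.05).round(2),(0.9727-d[v,u]).round(3))
```

```text
[[-0.     0.452  0.892]
 [-0.001  0.892 -0.452]
 [-1.    -0.001  0.   ]]
[ 2.25423210e-01 -3.97549094e-01  1.28073679e-04]
300 140 [ 0.68 -0.02  0.05] -0.023
300 100 [ 0.78 -0.03  0.05] 0.003
370 125 [ 0.71 -0.2   0.05] 0.008
345 265 [ 0.37 -0.12  0.05] 0.014
440 265 [ 0.36 -0.34  0.05] 0.038
405 266 [ 0.36 -0.26  0.05] 0.036
```

```bash
python3 -m crank '[0.019,-0.033,0,-5.2,255, 0.019,-0.033,0,-5.2,255, 0.019,-0.033,0,-5.2,255, 0.019,-0.033,0,-5.2,255, 0.019,-0.033,0,-5.2,255]'; python3 -m crank '[0.019,-0.033,0,-5.2,255, 0.019,-0.033,0,-5.2,255, 0.019,-0.033,0,-5.2,255, 0.019,-0.033,0,-5.2,255, 0.019,-0.033,0,-5.2,255]'
```

```text
time: 0.57
tool_pos: [0.3818, 0.416, 0.2432]
orientation: [0.314, 0.635, -0.315, 0.631]
force: [0.6, -0.2, 0.7]
opening: 0.0615
time: 0.98
tool_pos: [0.479, 0.2416, 0.2427]
orientation: [0.455, 0.544, -0.455, 0.538]
force: [0.7, 0.3, 0.2]
opening: 0.0289
```

```bash
python3 -m crank '[0.02,-0.03,0,-5.2,255, 0.016,-0.024,0,-5.2,255, 0,0,-0.02,-2,255, 0,0,-0.02,0,255, 0,0,0,0,255]'
python3 - <<'E'
from h import *
for n in("top","side"):
    p,d=optics.grab_frame(n); cv2.imwrite(f"pics/{n}1.png",p)
from scipy.spatial.transform import Rotation as R
o=monitor.get_obs();M=R.from_quat(o["orientation"]).as_matrix(); print(o["tool_pos"],o["time"],M.round(3),o["opening"]); print(np.array([.519,.182,.112])-o["tool_pos"])
E
```

```text
time: 1.4
tool_pos: [0.5212, 0.172, 0.203]
orientation: [0.52, 0.481, -0.518, 0.479]
force: [-0.7, 0.5, -0.3]
opening: 0.0019
[0.52192727 0.17372355 0.20593094] 1.5 [[ 0.001  0.997 -0.076]
 [ 0.006 -0.076 -0.997]
 [-1.     0.001 -0.006]] 0.0006089073156865158
[-0.00292727  0.00827645 -0.09393094]
```

```bash
sleep 1
```

```text
(no output)
```

View pics/top1.png

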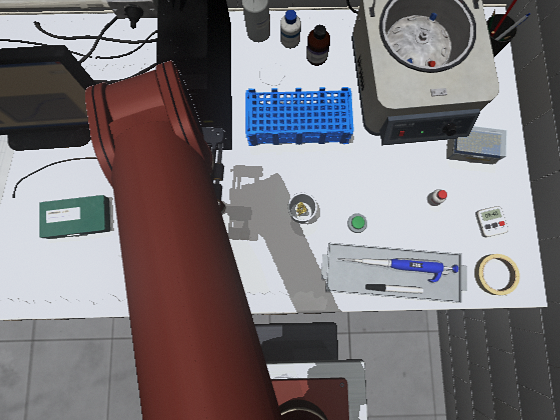

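View pics/side1.png

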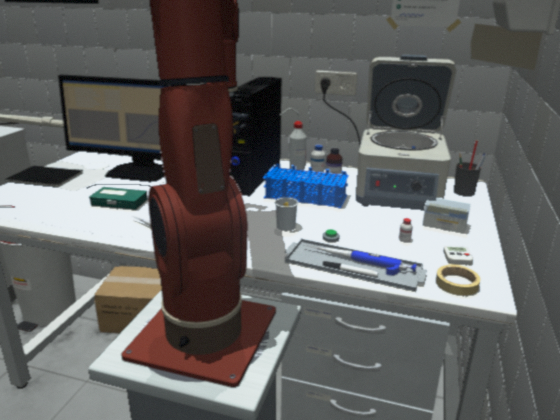

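Top and side views are now blocked by the arm over the brown bottle (the top view shows only the gripper's edge at ~(218,190)). I'll check with the wrist camera on the way down.

```bash
python3 -m crank '[-0.003,0.008,-0.02,0,255, 0,0,-0.02,0,255, 0,0,0,0,255]'
cat >> h.py <<'E'
from scipy.spatial.transform import Rotation as Rot
def wproj(P,o):
    c=optics.get_calibration("wrist"); f=K(c); T=c["T_tool_cam"]
    M=Rot.from_quat(o["orientation"]).as_matrix()
    t=M.T@(np.asarray(P)-o["tool_pos"]); q=T[:3,:3].T@(t-T[:3,3])
    th=np.arctan2(np.hypot(q[0],q[1]),q[2]); a=np.arctan2(q[1],q[0])
    return np.array([c["cx"]+f*th*np.cos(a),c["cy"]+f*th*np.sin(a)])
def wcast(u,v,z,o):
    c=optics.get_calibration("wrist"); f=K(c); T=c["T_tool_cam"]
    M=Rot.from_quat(o["orientation"]).as_matrix()
    x,y=u-c["cx"],v-c["cy"]; th=np.hypot(x,y)/f; a=np.arctan2(y,x)
    d=M@T[:3,:3]@np.array([np.sin(th)*np.cos(a),np.sin(th)*np.sin(a),np.cos(th)])
    O=M@T[:3,3]+o["tool_pos"]; return O+(z-O[2])/d[2]*d
E
python3 - <<'E'
from h import *
o=monitor.get_obs(); p,d=optics.grab_frame("wrist"); cv2.imwrite("pics/wrist2.png",p)
print(o["tool_pos"],o["time"],"cap",wproj([.519,.182,.06],o),"cup",wproj([.504,-.021,.078],o),"tip",wproj(o["tool_pos"]-[0,0,.025],o),"btn",wproj([.4738,-.1574,.022],o))
E
```

```text
time: 1.75
tool_pos: [0.5201, 0.1849, 0.1694]
orientation: [0.522, 0.483, -0.514, 0.481]
force: [-0.6, 0.3, 0.1]
opening: 0.0
[0.52012092 0.18490123 0.16939624] 1.75 cap [282.68238927 224.91282295] cup [282.86208961 413.824317  ] tip [284.4591558  266.00522389] btn [268.92235343 441.82263608]
```

```bash
sleep 1
```

```text
(no output)
```

View pics/wrist2.png

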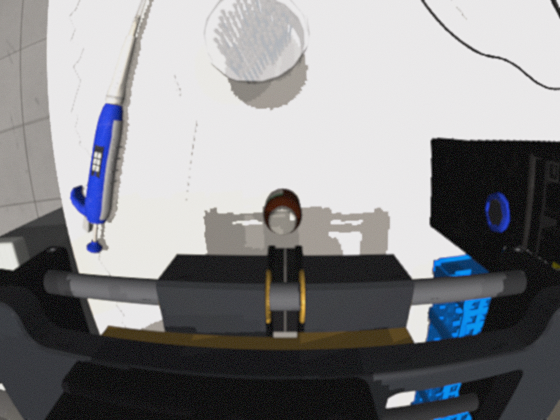

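The wrist view shows the cap at about (283,219), just ahead of the closed fingertips at ~(287,250). The tub, at (257,38), is well away from them.

Run:
```python
from h import *
o=monitor.get_obs()
p=cv2.imread("pics/wrist2.png"); 
cv2.imwrite("pics/wrist2z.png",cv2.resize(p[180:270,240:330],None,fx=6,fy=6,interpolation=cv2.INTER_CUBIC))
print(o["tool_pos"],Rot.from_quat(o["orientation"]).as_matrix()[:,0].round(4)); o["tool_pos"]=np.array([0.52012092,0.18490123,0.16939624])
print(wcast(283,219,.06,o))
```

```text
[0.52072983 0.18557198 0.17118915] [ 0.0077  0.011  -0.9999]
[0.51976873 0.1870134  0.06      ]
```

```bash
sleep 1
```

```text
(no output)
```

View pics/wrist2z.png

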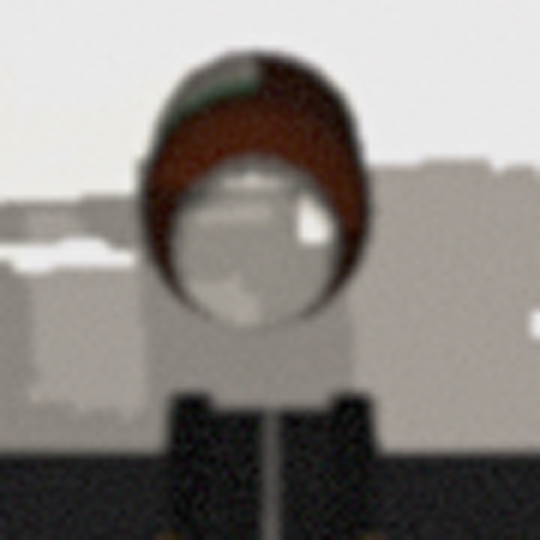

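```bash
python3 -m crank '[-0.001,-0.001,-0.02,0,255, 0,0,-0.02,0,255, 0,0,-0.012,0,255, 0,0,-0.004,0,255, 0,0,0,0,255]'
python3 - <<'E'
from h import *
o=monitor.get_obs(); p,d=optics.grab_frame("wrist"); cv2.imwrite("pics/wrist3.png",p[150:300,160:410])
print(o["tool_pos"],o["time"],"cap",wproj([.519,.184,.06],o))
o=monitor.get_obs(); print(o["tool_pos"],o["joint_vel"].round(3),o["time"])
E
```

```text
time: 2.22
tool_pos: [0.5232, 0.1889, 0.1223]
orientation: [0.524, 0.484, -0.508, 0.483]
force: [0.5, -0.7, 0.2]
opening: 0.0002
[0.52318771 0.18889901 0.1223296 ] 2.2167 cap [277.39468439 250.20849456]
[0.52341689 0.18898186 0.12280538] [ 0.001 -0.011  0.002 -0.007  0.003 -0.    -0.003] 2.2667
```

```bash
sleep 1
```

```text
(no output)
```

View pics/wrist3.png

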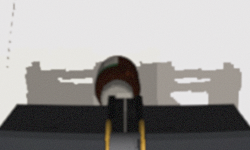

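```bash
python3 -m crank '[-0.005,-0.005,-0.008,0,255, 0,0,0,0,255]'
cat > st.py <<'E'
from h import *
o=monitor.get_obs(); a=Rot.from_quat(o["orientation"]).as_matrix()
t=o["tool_pos"]+.025*a[:,0]
print("t",o["time"],"tcp",o["tool_pos"].round(4),"tip",t.round(4),"axis",a[:,0].round(4),"tilt",np.degrees(np.arccos(-a[2,0])).round(2),"F",o["force"].round(2), "q",o["qpos"].round(2))
E
python3 st.py
```

```text
time: 2.43
tool_pos: [0.5192, 0.1842, 0.1163]
orientation: [0.525, 0.483, -0.507, 0.483]
force: [-0.7, -0.3, -0.7]
opening: 0.0006
t 2.4333 tcp [0.5192 0.1842 0.1163] tip [0.5196 0.1846 0.0913] axis [ 0.019   0.0185 -0.9996] tilt 1.52 F [-0.7  -0.31 -0.72] q [-0.78  0.23  0.41  1.9  -0.12  1.   -0.38]
```

```bash
for i in 1 2; do python3 -m crank '[0,0,0,0,255, 0,0,0,0,255, 0,0,0,0,255, 0,0,0,0,255, 0,0,0,0,255]'; done; python3 st.py
```

```text
time: 2.85
tool_pos: [0.5199, 0.1841, 0.1183]
orientation: [0.527, 0.483, -0.506, 0.483]
force: [-0.1, 0.2, 0.1]
opening: 0.0002
time: 3.27
tool_pos: [0.5201, 0.1843, 0.1185]
orientation: [0.527, 0.483, -0.506, 0.483]
force: [0.8, -0.2, 0.5]
opening: 0.0006
t 3.2667 tcp [0.5201 0.1843 0.1185] tip [0.5206 0.1848 0.0935] axis [ 0.0216  0.0203 -0.9996] tilt 1.7 F [ 0.75 -0.18  0.46] q [-0.78  0.23  0.41  1.9  -0.12  1.01 -0.38]
```

```bash
for i in 1 2 3 4 5; do python3 -m crank '[0,0,0,0,255, 0,0,0,0,255, 0,0,0,0,255, 0,0,0,0,255, 0,0,0,0,255]' | head -2; done; python3 st.py
```

```text
time: 3.68
tool_pos: [0.5201, 0.1843, 0.1184]
time: 4.1
tool_pos: [0.5201, 0.1843, 0.1184]
time: 4.52
tool_pos: [0.5201, 0.1843, 0.1184]
time: 4.93
tool_pos: [0.5201, 0.1843, 0.1184]
time: 5.35
tool_pos: [0.5201, 0.1843, 0.1184]
t 5.35 tcp [0.5201 0.1843 0.1184] tip [0.5206 0.1848 0.0934] axis [ 0.0214  0.0202 -0.9996] tilt 1.69 F [-0.25 -0.13  0.64] q [-0.78  0.23  0.41  1.9  -0.12  1.01 -0.38]
```

Held about 2.9 s, with the tips 33 mm above the cap and about 2 mm off its axis. Next is the cup.

```bash
python3 -m crank '[0,0,0.03,0,255, 0,0,0.03,0,255, 0,-0.02,0.02,0,255, -0.003,-0.035,0,0,255, -0.003,-0.035,0,0,255]'|head -2;  python3 -m crank '[-0.003,-0.035,0,0,255, -0.003,-0.035,0,0,255, -0.003,-0.03,0,0,255, 0,0,0,0,255]'|head -2; python3 st.py
```

```text
time: 5.77
tool_pos: [0.5121, 0.0996, 0.2004]
time: 6.1
tool_pos: [0.5021, -0.0111, 0.2025]
t 6.1 tcp [ 0.5021 -0.0111  0.2025] tip [ 0.5027 -0.0106  0.1775] axis [ 0.0232  0.0201 -0.9995] tilt 1.76 F [-0.07 -0.04 -0.66] q [-0.61  0.03  0.57  1.92 -0.04  1.17 -0.08]
```

```bash
python3 -m crank '[0,-0.01,-0.015,0,255, 0,0,0,0,255]'|head -2
python3 - <<'E'
from h import *
optics.grab_frame("top")
o=monitor.get_obs(); p,d=optics.grab_frame("wrist"); cv2.imwrite("pics/wrist4.png",p)
print(o["tool_pos"],o["joint_vel"].round(3),"cup",wproj([.504,-.021,.078],o))
u,v=wproj([.504,-.021,.078],o)
for dx,dy in[(.0335,0),(-.0335,0),(0,.0335),(0,-.0335)]: print(wproj([.504+dx,-.021+dy,.078],o).round(1))
E
python3 st.py
```

```text
time: 6.27
tool_pos: [0.5022, -0.0236, 0.188]
[ 0.50308351 -0.02195968  0.18943207] [-0.023 -0.006 -0.033 -0.032 -0.005  0.015 -0.02 ] cup [282.09930809 221.17051567]
[323.6 218.3]
[240.6 223.9]
[279.3 179.9]
[284.7 259.6]
t 6.3667 tcp [ 0.5036 -0.0207  0.19  ] tip [ 0.5043 -0.0202  0.165 ] axis [ 0.0275  0.0223 -0.9994] tilt 2.03 F [ 0.46  1.18 -0.27] q [-0.59  0.05  0.58  1.94 -0.05  1.14 -0.05]
```

```bash
sleep 1
```

```text
(no output)
```

View pics/wrist4.png

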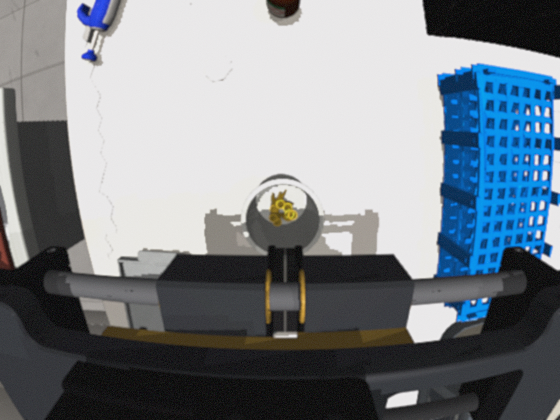

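The wrist view shows the cup rim spanning columns 244–324 with its top at row ~177. That is within 2–3 px of my projection, so I'm descending.

```bash
python3 -m crank '[0,-0.001,-0.02,0,255, -0.001,-0.001,-0.02,0,255, -0.001,-0.001,-0.012,0,255, 0,0,-0.003,0,255, 0,0,0,0,255]'|head -2; python3 st.py
```

```text
time: 6.78
tool_pos: [0.5045, -0.0169, 0.1369]
t 6.7833 tcp [ 0.5045 -0.0169  0.1369] tip [ 0.5053 -0.0163  0.1119] axis [ 0.0321  0.0248 -0.9992] tilt 2.32 F [ 1.14 -0.5   0.25] q [-0.58  0.11  0.58  2.   -0.1   1.02 -0.01]
```

```bash
python3 -m crank '[0,-0.005,-0.003,0,255, 0,0,0,0,255]'|head -2; python3 st.py;  for i in 1 2; do python3 -m crank '[0,0,0,0,255, 0,0,0,0,255, 0,0,0,0,255, 0,0,0,0,255, 0,0,0,0,255]' | head -2; done; python3 st.py
```

```text
time: 6.95
tool_pos: [0.5054, -0.0206, 0.1351]
t 6.95 tcp [ 0.5054 -0.0206  0.1351] tip [ 0.5062 -0.0199  0.1101] axis [ 0.033   0.0252 -0.9991] tilt 2.38 F [-0.54  0.11 -0.74] q [-0.58  0.11  0.58  2.   -0.1   1.02  0.01]
time: 7.37
tool_pos: [0.5071, -0.0201, 0.1377]
time: 7.78
tool_pos: [0.5072, -0.0202, 0.138]
t 7.7833 tcp [ 0.5072 -0.0202  0.138 ] tip [ 0.5081 -0.0195  0.113 ] axis [ 0.0372  0.0265 -0.999 ] tilt 2.62 F [ 0.57 -0.28  0.9 ] q [-0.58  0.11  0.58  1.99 -0.1   1.02  0.01]
```

```bash
python3 -m crank '[-0.004,-0.001,-0.005,0,255, 0,0,0,0,255]'|head -2; for i in 1 2 3 4 5 6; do python3 -m crank '[0,0,0,0,255, 0,0,0,0,255, 0,0,0,0,255, 0,0,0,0,255, 0,0,0,0,255]' | head -2; done; python3 st.py
```

```text
time: 7.95
tool_pos: [0.5029, -0.0213, 0.1325]
time: 8.37
tool_pos: [0.5024, -0.0214, 0.1321]
time: 8.78
tool_pos: [0.5026, -0.0214, 0.1323]
time: 9.2
tool_pos: [0.5027, -0.0213, 0.1323]
time: 9.62
tool_pos: [0.5027, -0.0214, 0.1323]
time: 10.03
tool_pos: [0.5026, -0.0213, 0.1323]
time: 10.45
tool_pos: [0.5026, -0.0213, 0.1323]
t 10.45 tcp [ 0.5026 -0.0213  0.1323] tip [ 0.5036 -0.0207  0.1073] axis [ 0.037   0.0265 -0.999 ] tilt 2.61 F [ 0.92 -0.16  0.07] q [-0.58  0.11  0.58  2.01 -0.1   1.01  0.01]
```

```bash
python3 -m crank '[0,0,0.03,0,255, 0,0,0.03,0,255, -0.002,-0.02,0.01,0,255, -0.008,-0.035,0,0,255, -0.008,-0.035,0,0,255]'|head -2;  python3 -m crank '[-0.008,-0.032,0,0,255, -0.002,-0.01,0,0,255, 0,0,0,0,255]'|head -2; python3 st.py
```

```text
time: 10.87
tool_pos: [0.4846, -0.1062, 0.2046]
time: 11.12
tool_pos: [0.4725, -0.157, 0.2062]
t 11.1167 tcp [ 0.4725 -0.157   0.2062] tip [ 0.4735 -0.1564  0.1812] axis [ 0.0383  0.0253 -0.9989] tilt 2.63 F [0.62 0.53 0.09] q [-0.45  0.01  0.72  1.93 -0.04  1.17  0.24]
```

```bash
python3 -m crank '[0,-0.001,-0.03,0,255, 0,-0.001,-0.03,0,255, -0.001,-0.001,-0.03,0,255, 0,0,0,0,255]'|head -2; python3 st.py
python3 - <<'E'
from h import *
optics.grab_frame("side")
o=monitor.get_obs(); p,d=optics.grab_frame("wrist"); cv2.imwrite("pics/wrist5.png",p)
print(o["tool_pos"],"btn",wproj([.4738,-.1574,.022],o))
h=cv2.cvtColor(p,cv2.COLOR_BGR2HSV); g=(h[...,0]>50)&(h[...,0]<80)&(h[...,1]>100); g=g.astype(np.uint8)
n,l,s,c=cv2.connectedComponentsWithStats(g); 
for i in range(1,n):
    if s[i,4]>60: print(s[i],c[i],wcast(*c[i],.022,o))
E
python3 st.py
```

```text
time: 11.45
tool_pos: [0.4736, -0.1586, 0.1155]
t 11.45 tcp [ 0.4736 -0.1586  0.1155] tip [ 0.4747 -0.158   0.0906] axis [ 0.045   0.0265 -0.9986] tilt 2.99 F [-1.86  0.46  0.16] q [-0.42  0.14  0.73  2.04 -0.16  0.97  0.35]
[ 0.47495966 -0.15890143  0.11803243] btn [277.09627139 226.91179029]
[ 257  206   40   41 1246] [276.8635634  225.31861958] [ 0.47369104 -0.15613402  0.022     ]
t 11.55 tcp [ 0.4762 -0.1594  0.12  ] tip [ 0.4775 -0.1588  0.095 ] axis [ 0.05    0.0258 -0.9984] tilt 3.22 F [0.12 0.39 0.85] q [-0.42  0.13  0.73  2.03 -0.15  0.98  0.35]
```

```bash
sleep 1
```

```text
(no output)
```

View pics/wrist5.png

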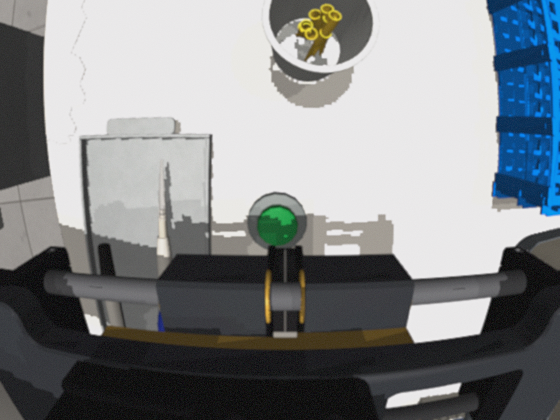

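The wrist view has the button at (277,225), which casts to (0.4737,-0.1561). That agrees with the top view. Moving down to just above it.

```bash
python3 -m crank '[-0.004,0.002,-0.025,0,255, -0.002,0,-0.025,0,255, -0.001,0,-0.008,0,255, 0,0,0,0,255, 0,0,0,0,255]'|head -2; python3 st.py
```

```text
time: 11.97
tool_pos: [0.4767, -0.1557, 0.0699]
t 11.9667 tcp [ 0.4767 -0.1557  0.0699] tip [ 0.4782 -0.155   0.0449] axis [ 0.0621  0.0264 -0.9977] tilt 3.87 F [ 0.72 -1.22 -0.15] q [-0.39  0.21  0.71  2.09 -0.24  0.86  0.42]
```

```bash
python3 -m crank '[-0.006,-0.002,-0.015,0,255, 0,0,-0.006,0,255, 0,0,0,0,255]'|head -2; python3 st.py; python3 -m crank '[-0.001,0,-0.008,0,255, 0,0,0,0,255]'; python3 st.py
```

```text
time: 12.22
tool_pos: [0.4751, -0.1576, 0.0538]
t 12.2167 tcp [ 0.4751 -0.1576  0.0538] tip [ 0.4768 -0.1569  0.0288] axis [ 0.0698  0.0268 -0.9972] tilt 4.29 F [-1.31  0.13  0.64] q [-0.37  0.23  0.7   2.1  -0.27  0.82  0.45]
time: 12.38
tool_pos: [0.476, -0.1576, 0.0475]
orientation: [0.535, 0.478, -0.484, 0.501]
force: [-1.5, 0.8, 1.3]
opening: 0.0004
t 12.3833 tcp [ 0.476  -0.1576  0.0475] tip [ 0.4778 -0.157   0.0226] axis [ 0.0731  0.0269 -0.997 ] tilt 4.47 F [-1.46  0.78  1.27] q [-0.36  0.24  0.7   2.11 -0.28  0.8   0.47]
```

```bash
python3 -m crank '[-0.003,0,-0.006,0,255]'; python3 st.py; python3 -m crank '[-0.001,0,-0.006,0,255]'; python3 st.py
```

```text
time: 12.47
tool_pos: [0.4751, -0.1579, 0.043]
orientation: [0.536, 0.477, -0.483, 0.502]
force: [3.6, -0.9, 4.4]
opening: 0.0003
t 12.4667 tcp [ 0.4751 -0.1579  0.043 ] tip [ 0.477  -0.1572  0.0181] axis [ 0.0767  0.0265 -0.9967] tilt 4.65 F [ 3.59 -0.94  4.39] q [-0.36  0.25  0.69  2.12 -0.29  0.79  0.48]
time: 12.55
tool_pos: [0.4754, -0.1581, 0.0394]
orientation: [0.537, 0.477, -0.482, 0.502]
force: [-42.1, 9.7, 119.1]
opening: 0.0002
t 12.55 tcp [ 0.4754 -0.1581  0.0394] tip [ 0.4773 -0.1574  0.0144] axis [ 0.079   0.0283 -0.9965] tilt 4.81 F [-42.1    9.73 119.05] q [-0.35  0.25  0.69  2.12 -0.3   0.78  0.49]
```

The button bottomed out hard on that step: the wrist reading jumped to about 127 N in magnitude. Backing off straight up now.

```bash
python3 -m crank '[0,0,0.006,0,255]'; python3 st.py; python3 -m crank '[0,0,0.015,0,255, 0,0,0.03,0,255, 0,0,0.03,0,255, 0,0,0.03,0,255, 0,0,0,0,255]'; python3 st.py
```

```text
time: 12.63
tool_pos: [0.4756, -0.1584, 0.0462]
orientation: [0.537, 0.477, -0.482, 0.501]
force: [-1.4, 0.8, 2.3]
opening: 0.0005
t 12.6333 tcp [ 0.4756 -0.1584  0.0462] tip [ 0.4776 -0.1577  0.0213] axis [ 0.0793  0.0294 -0.9964] tilt 4.85 F [-1.37  0.81  2.33] q [-0.36  0.24  0.7   2.11 -0.29  0.79  0.48]
time: 13.05
tool_pos: [0.4733, -0.1593, 0.1546]
orientation: [0.537, 0.478, -0.484, 0.5]
force: [1.1, -0.3, -0.2]
opening: 0.0001
t 13.05 tcp [ 0.4733 -0.1593  0.1546] tip [ 0.4752 -0.1586  0.1297] axis [ 0.0758  0.0287 -0.9967] tilt 4.65 F [ 1.08 -0.32 -0.19] q [-0.44  0.05  0.74  2.02 -0.1   1.02  0.3 ]
```

```bash
python3 -m crank '[0,0,0.02,0,255, 0,0,0,0,255, 0,0,0,0,255]'|head -2
python3 - <<'E'
from h import *
o=monitor.get_obs(); p,d=optics.grab_frame("wrist"); cv2.imwrite("pics/wrist6.png",p)
print("btn",wproj([.4738,-.1574,.022],o),wproj([.4738,-.1574,.016],o),"cup",wproj([.5045,-.0205,.078],o))
h=cv2.cvtColor(p,cv2.COLOR_BGR2HSV); g=((h[...,0]>50)&(h[...,0]<80)&(h[...,1]>100)).astype(np.uint8)
n,l,s,c=cv2.connectedComponentsWithStats(g)
for i in range(1,n):
    if s[i,4]>60: print(s[i],c[i],wcast(*c[i],.022,o))
p,d=optics.grab_frame("side"); cv2.imwrite("pics/side6.png",p)
h=cv2.cvtColor(p,cv2.COLOR_BGR2HSV); g=((h[...,0]>50)&(h[...,0]<80)&(h[...,1]>100)).astype(np.uint8); g[:220]=0;g[245:]=0
n,l,s,c=cv2.connectedComponentsWithStats(g); print([(s[i],c[i]) for i in range(1,n) if s[i,4]>15])
E
python3 st.py
```

```text
time: 13.3
tool_pos: [0.4735, -0.1588, 0.176]
btn [271.89632868 209.75109466] [271.64185984 208.2692735 ] cup [308.18393798  43.89613449]
[256 193  32  32 818] [271.65647922 208.73349633] [ 0.4736286  -0.15641661  0.022     ]
[(array([326, 230,  10,   6,  49], dtype=int32), array([330.40816327, 232.40816327]))]
t 13.4 tcp [ 0.4736 -0.1591  0.1757] tip [ 0.4755 -0.1583  0.1508] axis [ 0.0781  0.0298 -0.9965] tilt 4.79 F [-0.17  0.56 -0.37] q [-0.45  0.02  0.74  2.   -0.07  1.07  0.28]
```

```bash
sleep 1
```

```text
(no output)
```

View pics/side6.png

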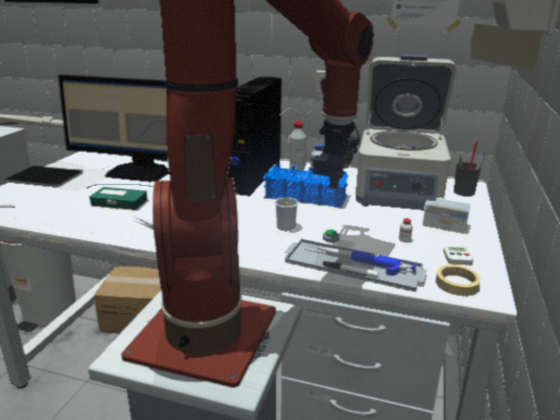

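View pics/wrist6.png

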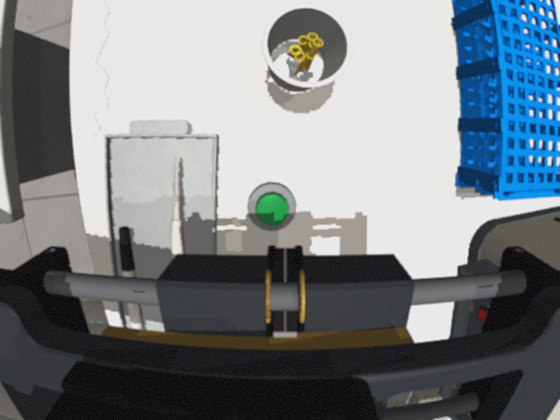

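The button is back up: its blob in the side view is at (330.4,232.4), against (330.6,232.4) at the start. The cup and red-cap bottle stand where they were, and the arm is clear at 0.15 m. Handing in.

```bash
python3 -c "
from plant import r
print(r.hand_in())"; python3 st.py
```

```text
the job is handed in; nothing more can be done
None
the job is handed in; nothing more can be done
```

I did the whole sequence in order and handed it in at about 13.4 s, but the button press probably broke the 120 N wrist-force limit. The last press step drove the button into its stop, and one reading showed [-42, 10, 119] N, about 127 N in total. I backed off on the very next row. I should have pressed the last few millimetres in smaller steps.

- **Brown bottle:** I held the closed fingertips 31–33 mm above the white cap for about 2.9 s, roughly 2 mm off its centre.
- **Grey cup:** I held the fingertips about 29 mm above the middle of the mouth for 2.5 s, within about 1–2 mm of centre.
- **Green button:** I pressed it to its hard stop, with the fingertips reaching about 14 mm above the bench against 16 mm expected. The side view then showed it back in its released position.
- **Other things in the scene:** Contact readings stayed at noise level except at the button. The cup and the red-capped bottle were unmoved in the last pictures. I never brought the fingertips low over the red-capped bottle or the swab tub. I did not re-photograph the brown bottle or the tub after moving on.
- **Tool tilt:** The tool slowly tilted away from vertical as it moved: about 1.7° at the bottle, 2.6° at the cup and 4.8° at the button. The moves gave no way to correct this.

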